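# Fold down the hook and hang up the black battery holder

### The job

Fold the hook arm on the upright plank down until it is fully level. Then hang the black battery holder on it by its wire bail, so that it hangs free and still between the plank and the hook's red tip; leave the yellow holder standing where it is.

Things in the scene. Friction and masses are not known exactly. Their poses are not given: they have to be found in the camera images.
- battery_holder: Black holder, blue cells, 0.24 kg. Origin: centre of underside; z up. Block 44 x 78 x 46 mm (x,y,z). Stiff 6 mm wire bail on it in the y-z plane: legs at y +-30, peak at z 128; window 54 wide, z 46 to 106 (124 under the peak); the arm goes through along x, from either side. Grip block on the peak: 16 (x) x 24 (y), z 128 to 162, taken from above. Hung, its origin is 119 below the arm's centre line.
- yellow_holder: Bystander: same shape and size as the black holder, but yellow, no cells, 0.14 kg. Origin: centre of underside, z up. The two may stand in either of two places.
- hook_arm (a joint): Hook arm: 0 = folded straight up; 1.57 = stop, level, along -x of hook_hinge. Starts 0 to 0.2. Stiff hinge (0.12 N m): stays where left; 1 to 2 N at its end moves it. Round steel bar 10 mm thick, 130 mm long from the hinge; at its end a red stub, 10 thick, 18 long, points up when level, back over the plank when folded. Push it from behind above the plank's top with shut fingers, then press down.
- hook_hinge (a point): Hinge point of the arm, 175 mm above the bench, on the front of a fixed upright wooden plank 150 wide, 24 thick. -x points straight out of the plank's face (to where the level arm points), y along the hinge axis, z up. Plank at x = +18 to +42 mm, bracket from +12; plank's top edge 50 mm above this point, so the folded arm stands 80 mm proud of it.
Mind the look-alikes: they are no part of the job. There is more than one size of the battery_holder; the one meant has the size given above.

How it is judged (in metres and radians):
On the way:
1. the hook arm is folded down to within 10 degrees of level, the black holder not yet near it (value of joint hook_arm above 1.4 rad and distance between battery_holder and hook_hinge above 0.2 m), for 0.2 s.
At the end, for the whole second after the job is handed in: Arm within 10 deg of level; black holder hangs on it by its bail: origin 20-140 mm out from the hinge, within 25 mm sideways of the arm's line, 100-140 mm below it, tilt under 15 deg, at rest (under 0.05 m/s); yellow holder upright within 30 mm of its start (value of joint hook_arm above 1.4 rad and x of battery_holder in the frame of hook_hinge between -0.14 and -0.02 m and y of battery_holder in the frame of hook_hinge between -0.025 and 0.025 m and z of battery_holder in the frame of hook_hinge between -0.14 and -0.1 m and angle between battery_holder's own z axis and vertical below 0.26 rad and linear speed of battery_holder below 0.05 m/s and distance of yellow_holder from where it was at the start of the episode below 0.03 m and angle between yellow_holder's own z axis and vertical below 0.2 rad); the robot touches nothing.
It fails at once if the yellow holder is knocked over or carried off (moved more than 50 mm) (distance of yellow_holder from where it was at the start of the episode above 0.05 m).
It also fails if it takes over 64 s, if anything falls off the work surface, if the arm or the gripper's body presses on something with over 40 N, if the wrist force passes 120 N, or if a joint passes its speed limit or range.

### The arm

A 6-joint arm with a two-finger parallel gripper is mounted at the origin on the work surface. World frame = base frame: x ahead of the robot, y to its left, z up, the work surface at z = 0. Lengths are in mm, angles in rad, forces in N, time in s.
With the tool pointing down it reaches from about 300 to 775 mm from the base axis. Payload 14.6 kg.
Tool frame: the origin (TCP) lies between the finger pads; the fingertips stand 25 mm ahead of it and the grasp point (between the pads) lies 6 mm ahead of it; z points along the fingers, y is the line along which they close (so a half turn about z gives the same grasp; the last joint's range is limited). The gripper opens to 94 mm and grips with 3 to 60 N. Pads are 16 mm wide; open, the fingers measure 119 mm over their backs; the gripper's body (75 mm by 177 mm) begins 78 mm behind the grasp point.
Start: joints at [1.173, 0.3, 1.521, -0, 1.321, -0.067], TCP at [178.637, 520.171, 208.946] pointing down, gripper open.
Joint ranges: [-3.03, 3.03], [-0.79, 2.21], [0.23, 2.52], [-1.04, 4.18], [0, 3.07], [-2.55, 2.55]. Speed limits (rad/s): [2.22, 2.22, 2.57, 3.14, 3.14, 3.14].

### API

Orientations are given as [roll, pitch, yaw] about the fixed x, y, z axes, in that order (R = Rz(yaw) Ry(pitch) Rx(roll)).
In Python, from cell import manip gives the robot as it stands. The module is installed in compiled form; this text tells all that it offers.
- The arm moves only by the tool step_arm, never from a script. Its argument "series" is one flat list of numbers, 5 for each row, row after row: the shift along the world's x, y, z in mm, then the turn about the world's z in rad, then the closure, from 0 (fully open) to 1 (shut). In form: [dx, dy, dz, spin, jaw, dx, dy, dz, spin, jaw, ...]. A call has 1 to 20 rows; each row shifts and turns the commanded pose from where the row before left it; what a row does not reach is not made up. A row lasts 1/8 s, in which the tool goes at most 62.5 mm and 10.7 degrees, less where a joint would pass 70% of its speed; a pose out of reach is approached as far as the arm can. A call is refused whole if a number of a shift passes 62.5 or a number of a turn 0.188, either way. A call with a gripper value outside its range is refused whole. The fingers move at their own pace and stop on an object; "squeeze" is the grip in N (left out, the last holds). Time passes only in rows, so rows that do not move let the fingers close. It gives the time, the measured TCP pose, the force, the opening and the grip force at its end, in the units of the state.
- manip.read_state(): the state, without advancing time (a new reading comes with each control period).
- manip.camera(name): name is "scene" or "top" or "wrist"; returns (picture, depth): 480x640x3 uint8, blue, green, red; 480x640 float32, mm along the optical axis (not along the pixel's ray), 0 where there is no reading.
- manip.camera_info(name): a dict with "fovy" (degrees; the focal length in pixels is half the picture's height over the tangent of half this angle, whatever the lens; pixels are square), "cx", "cy" (the principal point, pixels), "eye" and "orientation" of the camera in the world. Camera axes: x right, y down, z forward; pixel columns grow to the right and rows downward; lengths in mm; the calibration is good to about 2 mm. The wrist camera is an equidistant fisheye: a pixel r from the principal point sees the ray r / f radians off the axis. A picture is of the moment at which its call begins: read the wrist's pose just before it. camera_info takes no time and is no camera call; for the wrist camera it gives the pose at the moment of the call.
- manip.sign_off(): hands the job in; it is judged then, once.
The state is a dict: "clock": time; "joints": joint angles; "qd": joint speeds; "effort": joint torques, N m; "eef_pos": TCP position; "eef_rot": TCP orientation; "wrist_force": force on the tool from outside, world axes, zero at the start; "moment": the same for the moment, N m; "finger_gap": finger opening in mm; "finger_force": force on a finger pad.
Only numpy, scipy, OpenCV 4.12 (cv2) and the standard library are available. Lean on these libraries where they do the work, as an engineer would, in place of code of your own. Each camera call takes 0.05 s, during which the arm holds its last target. There are 200 camera calls.

## Working session

There is one attempt and no reset: what is moved stays moved. The work goes in short steps, Python scripts to look and compute and a tool call to move; the robot and the scene stay as the last step left them, time stands still between calls to the robot, and variables do not carry over. Pictures are saved under pics/ and viewed, at most 12 in all, crops included, and the job is handed in when it is done.

Besides the shell and the picture viewer there is one more tool, called after "Emit:" as name(argument=value, ...) on one line, values as JSON. step_arm: Moves the arm, as the interface text tells. Its arguments: {"type":"object","properties":{"series":{"type":"array"},"squeeze":{"type":"number"}},"required":["series"]}

```bash
mkdir -p pics
cat > h.py <<'E'
import numpy as np,cv2
from scipy.spatial.transform import Rotation as R
from cell import manip
def snap(n,f):
    info=manip.camera_info(n); p,d=manip.camera(n)
    cv2.imwrite(f'pics/{f}.png',p); np.savez(f'pics/{f}.npz',p=p,d=d,info=np.array(info,dtype=object)); return p,d,info
def load(f):
    z=np.load(f'pics/{f}.npz',allow_pickle=True); return z['p'],z['d'],z['info'].item()
def rot(i):
    o=np.array(i['orientation'],float)
    return o if o.shape==(3,3) else (R.from_euler('xyz',o).as_matrix() if o.size==3 else None)
def world(d,i,u=None,v=None):
    f=240/np.tan(np.radians(i['fovy'])/2)
    if u is None: v,u=np.mgrid[:480,:640]
    u=np.asarray(u);v=np.asarray(v)
    z=d[v,u]
    P=np.stack([(u-i['cx'])/f*z,(v-i['cy'])/f*z,z],-1)
    return P@rot(i).T+np.array(i['eye'])
E
python3 - <<'E'
from h import *
for n in('scene','top'):
    p,d,i=snap(n,n+'0');print(n,i)
a=cv2.imread('pics/scene0.png')
print(manip.read_state())
E
```

```text
scene {'fovy': 52.50421041767488, 'cx': 322.26248430137537, 'cy': 242.35946970455996, 'eye': array([1103.75889234,   53.25753706,  875.95548944]), 'orientation': array([-2.5124028 , -0.01225755,  1.68197763])}
top {'fovy': 54.815766175396604, 'cx': 326.59457784281216, 'cy': 237.37727640120656, 'eye': array([ 341.53901476,  -12.83447571, 1019.32500169]), 'orientation': array([-2.90003196, -0.00369259, -1.46532661])}
{'clock': 0.1, 'joints': array([ 1.17337401e+00,  3.00388501e-01,  1.52149476e+00, -5.42749540e-06,
        1.32068958e+00, -6.66098235e-02]), 'qd': array([-0.00111608,  0.00022055, -0.00267652,  0.00160071,  0.00019024,
       -0.00014355]), 'effort': array([ 2.84395028e-03, -5.32641327e+01, -3.53284585e+01,  7.10261171e-02,
        2.35156284e-02, -6.42423970e-05]), 'eef_pos': array([178.57048018, 519.97241009, 208.4681496 ]), 'eef_rot': array([-3.14061429e+00, -5.99959210e-05,  2.81078148e+00]), 'wrist_force': array([ 1.0569093 , -0.15893099, -0.37190893]), 'moment': array([ 0.02105277, -0.00599493, -0.03692269]), 'finger_force': 0.0, 'finger_gap': 93.76082725717562}
```

View pics/scene0.png

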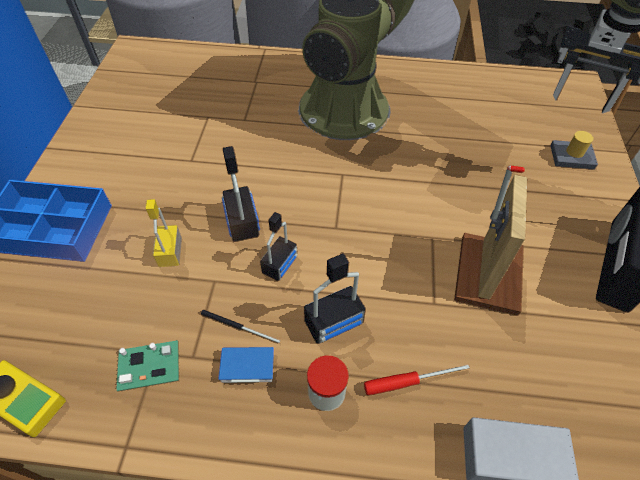

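View pics/top0.png

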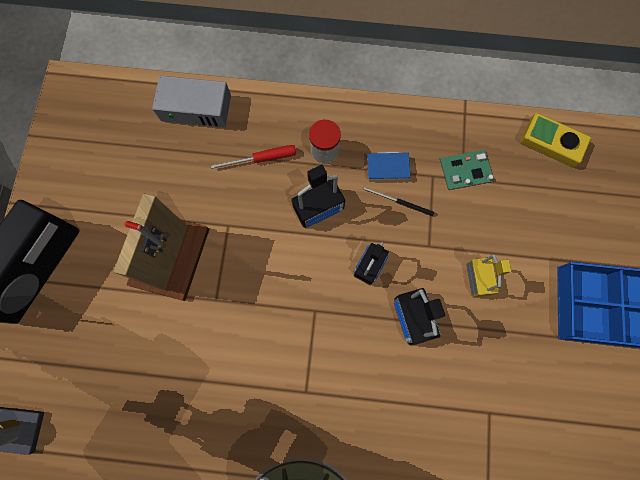

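Candidates for the black holder in the scene view are A (240,210), B (279,258) and C (335,312). The yellow one is at (167,245), and the hook plank is at (505,235) with its red tip at (517,169). Next I measure their sizes.

Run:
```python
from h import *
p,d,i=load('top0');W=world(d,i)
boxes={'A':(385,270,450,355),'B':(345,235,392,290),'C':(285,160,352,232),'Y':(460,245,520,302)}
ps,ds,is_=load('scene0');Ws=world(ds,is_)
sb={'A':(218,143,262,242),'B':(258,208,300,282),'C':(300,250,370,345),'Y':(140,195,185,268)}
for k in boxes:
    out=[]
    for (B,w,dd,pp) in((boxes[k],W,d,p),(sb[k],Ws,ds,ps)):
        x0,y0,x1,y1=B; s=w[y0:y1,x0:x1].reshape(-1,3); ok=dd[y0:y1,x0:x1].ravel()>0; s=s[ok&(s[:,2]>8)]; out.append(s)
    s=np.vstack(out)
    top=s[(s[:,2]<62)&(s[:,2]>12)]
    h=s[:,2].max(); 
    (c,sz,ang)=cv2.minAreaRect(top[:,:2].astype(np.float32))
    g=s[s[:,2]>h-12]
    print(k,'zmax',h.round(),'zhist',np.histogram(s[:,2],bins=np.arange(0,260,10))[0],'rect',np.round(c),np.round(sz),round(ang,1),'grip',np.median(g,0).round(1),np.ptp(g,0).round())
# plank
x0,y0,x1,y1=450,150,535,315
s=Ws[y0:y1,x0:x1].reshape(-1,3)
for lo,hi in((214,235),(235,262)):
    q=s[(s[:,2]>lo)&(s[:,2]<hi)];print(lo,len(q),q.min(0).round(),q.max(0).round(),np.round(cv2.minAreaRect(q[:,:2].astype(np.float32))[:2],0) if 0 else cv2.minAreaRect(q[:,:2].astype(np.float32)))
P=Ws.reshape(-1,3);rgb=ps.reshape(-1,3).astype(int)
for nm,w,pp in(('s',Ws,ps),('t',W,p)):
    P=w.reshape(-1,3);c=pp.reshape(-1,3).astype(int)
    m=(c[:,2]>150)&(c[:,1]<60)&(c[:,0]<60)&(P[:,2]>180)
    print(nm,m.sum(),P[m].mean(0).round(1),P[m].min(0).round(),P[m].max(0).round())
a=cv2.resize(ps[120:330,430:550],None,fx=2.5,fy=2.5,interpolation=cv2.INTER_CUBIC)
b=cv2.resize(ps[140:350,210:375],None,fx=2.5,fy=2.5,interpolation=cv2.INTER_CUBIC)
cv2.imwrite('pics/c1.png',np.hstack([a,b]))
```

```text
A zmax 222.0 zhist [  15  120  164   85  176  629 1674   23   22   26   24   23   26   22
   25  113   91   36   62   71   70  367   36    0    0] rect [ 434. -195.] [111.  69.] 22.7 grip [ 433.8 -194.5  218. ] [37. 30. 12.]
B zmax 166.0 zhist [  14  144   99  201 1227   26   18   16   23   21   23   76   30   49
   47   77  165    0    0    0    0    0    0    0    0] rect [ 519. -121.] [129.  84.] 57.8 grip [537.9 -91.4 161.1] [27. 22. 12.]
C zmax 222.0 zhist [  23  166  308  101  216  780 2123   27   36   36   38   33   38   43
   39  144   93   48  106  102  101  444   33    0    0] rect [691.  48.] [152. 113.] 20.4 grip [660.7  36.7 217.8] [34. 36. 12.]
Y zmax 165.0 zhist [  30  158  150  163 1308   36   29   32   31   31   32   74   38   68
   72   91  163    0    0    0    0    0    0    0    0] rect [ 534. -334.] [81. 48.] 11.5 grip [ 534.2 -332.5  161.5] [27. 20. 12.]
214 1053 [433. 306. 214.] [585. 366. 235.] ((506.96649169921875, 331.2559509277344), (51.99189758300781, 152.03607177734375), 81.41282653808594)
235 69 [501. 303. 235.] [510. 314. 262.] ((506.01092529296875, 307.94122314453125), (11.402875900268555, 7.458866596221924), 79.75127410888672)
s 55 [603.1 270.7 401.2] [499.  53. 305.] [1104.  324.  876.]
t 49 [496.6 300.7 339.3] [342. -13. 307.] [ 507.  324. 1019.]
```

View pics/c1.png

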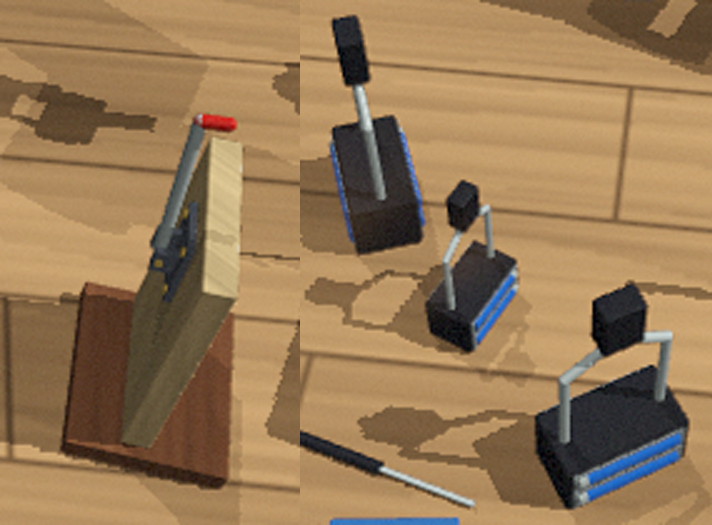

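The crop shows B (279,258 in the scene view) is the right one. It is about 162 tall like the yellow holder, while A and C are about 222 tall. Next I refine the poses.

Run:
```python
from h import *
D=[load('top0'),load('scene0')];Ws=[world(d,i) for p,d,i in D]
for nm,w in zip('ts',Ws):
    P=w.reshape(-1,3)
    for k,c in(('B',(535,-90)),('Y',(534,-333))):
        n=np.hypot(P[:,0]-c[0],P[:,1]-c[1])<60
        q=P[n&(P[:,2]>42)&(P[:,2]<52)]
        r=cv2.minAreaRect(q[:,:2].astype(np.float32)); g=P[n&(P[:,2]>155)&(P[:,2]<172)]
        l=P[n&(P[:,2]>60)&(P[:,2]<125)]; u,s,vt=np.linalg.svd(l[:,:2]-l[:,:2].mean(0))
        print(nm,k,r,'ztop',np.median(q[:,2]).round(1),'grip',g.mean(0).round(1),cv2.minAreaRect(g[:,:2].astype(np.float32)),'bail dir',np.degrees(np.arctan2(vt[0,1],vt[0,0])).round(1),l.mean(0).round())
    c=(506,320); n=np.hypot(P[:,0]-c[0],P[:,1]-c[1])<100
    q=P[n&(P[:,2]>219)&(P[:,2]<232)]
    r=cv2.minAreaRect(q[:,:2].astype(np.float32));print(nm,'planktop',r,np.median(q[:,2]))
    q=P[n&(P[:,2]>235)&(P[:,2]<330)]
    for lo in range(235,330,10):
        e=q[(q[:,2]>=lo)&(q[:,2]<lo+10)]
        if len(e):print(lo,len(e),e.mean(0).round(1),e.min(0).round(),e.max(0).round())
    u=np.array([0.149,-0.989]); 
    q=P[n&(P[:,2]>120)&(P[:,2]<215)]; s=(q[:,:2]-np.array(c))@u
    print('front hist',np.histogram(s,bins=np.arange(-30,60,4)))
```

```text
t B ((535.9901733398438, -92.84603881835938), (46.906944274902344, 77.79438781738281), 66.63309478759766) ztop 46.0 grip [536.2 -91.9 161.7] ((536.7665405273438, -92.12873840332031), (15.686219215393066, 24.63409996032715), 65.60778045654297) bail dir 157.0 [523. -86. 109.]
t Y ((533.0244140625, -334.0207824707031), (78.07576751708984, 47.23371124267578), 11.912540435791016) ztop 46.0 grip [ 532.8 -333.4  161.4] ((533.1620483398438, -335.0416259765625), (23.4904727935791, 17.527280807495117), 13.050498962402344) bail dir -168.1 [ 532. -334.  102.]
t planktop ((506.2954406738281, 330.98712158203125), (52.88319778442383, 149.8572235107422), 81.54496765136719) 225.03492384387204
235 14 [501.  306.  241.1] [498. 304. 237.] [506. 310. 244.]
245 11 [500.9 304.8 250.9] [498. 303. 246.] [506. 309. 254.]
255 10 [500.5 303.9 259.6] [498. 302. 255.] [505. 307. 264.]
265 18 [500.5 303.5 269.8] [498. 301. 265.] [505. 309. 275.]
275 12 [500.6 302.  281. ] [498. 300. 276.] [506. 306. 285.]
285 15 [500.  301.4 290.5] [498. 300. 286.] [504. 307. 295.]
295 16 [500.5 301.1 300.8] [497. 299. 297.] [506.
[... 1082 characters left out ...]
44.]
245 26 [506.2 307.9 249.8] [503. 303. 245.] [510. 314. 255.]
255 28 [505.9 306.8 260.3] [501. 303. 255.] [509. 313. 265.]
265 26 [505.4 305.8 269.9] [501. 302. 265.] [508. 312. 274.]
275 29 [505.4 305.4 280.2] [502. 301. 275.] [508. 311. 285.]
285 30 [505.3 304.2 290.6] [502. 299. 285.] [507. 310. 295.]
295 37 [505.7 307.2 301.2] [498. 300. 296.] [509. 323. 305.]
305 81 [505.2 312.7 307.7] [499. 299. 305.] [510. 325. 312.]
front hist (array([ 48,  19,  14,  25, 111, 165, 251, 255, 218, 207,  45,   0,   0,
         0,   0,   0,   0,   0,   0,   0,   0,   0]), array([-30, -26, -22, -18, -14, -10,  -6,  -2,   2,   6,  10,  14,  18,
        22,  26,  30,  34,  38,  42,  46,  50,  54,  58]))
```

Emit:
step_arm(series=[0,0,35,0,1,0,0,35,0,1,0,0,35,0,1,33,-15,0,0,1,33,-15,0,0,1,33,-15,0,0,1,33,-15,0,0,1,33,-15,0,0,1,33,-15,0,0,1,33,-15,0,0,1,33,-15,0,0,1,33,-15,0,0,1,33,-15,0,0,1,4,4,0,0,1,0,0,-15,0,1,0,0,-15,0,1,0,0,-15,0,1,0,0,0,0,1], squeeze=20)

```text
clock: 2.35
eef_pos: [511.9, 374.2, 267.4]
eef_rot: [-3.14, -0.001, 2.811]
wrist_force: [-0.3, -0.4, -0.5]
finger_gap: 0.5
finger_force: 0.0
```

Emit:
step_arm(series=[-1.5,-10,0,0,1,-1.5,-10,0,0,1,-1.5,-10,0,0,1,-1.5,-10,0,0,1,-1.5,-10,0,0,1,-1.5,-10,0,0,1,-1.5,-10,0,0,1,-1.5,-10,0,0,1,-1.5,-10,0,0,1,-1.5,-10,0,0,1,-1.5,-10,0,0,1,-1.5,-10,0,0,1,-1.5,-10,0,0,1,0,0,0,0,1])

```text
clock: 4.1
eef_pos: [493.2, 243.4, 269.3]
eef_rot: [-3.141, 0.0, 2.81]
wrist_force: [0.5, 0.2, 0.8]
finger_gap: 0.6
finger_force: 0.0
```

Run:
```python
from h import *
p,d,i=snap('scene','scene1')
cv2.imwrite('pics/s1.png',cv2.resize(p[40:330,380:640],None,fx=2,fy=2))
```

```text
(no output)
```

View pics/s1.png

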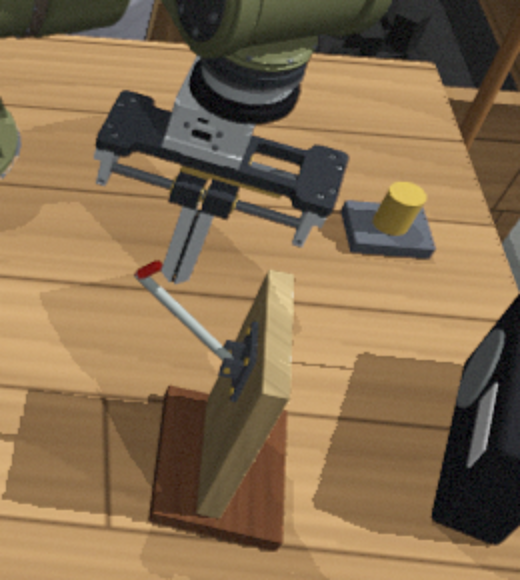

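The crop shows the bar pushed to about 45°. The fingers are inside the red tip, at about (150,270) in the crop. Now I press down.

Emit:
step_arm(series=[1,8,0,0,1,0,0,-7,0,1,0,0,-7,0,1,0,0,-7,0,1,0,0,-7,0,1,0,0,-7,0,1,0,0,-7,0,1,0,0,-7,0,1,0,0,-7,0,1,0,0,-4,0,1,0,0,-2,0,1,0,0,0,0,1])

```text
clock: 5.65
eef_pos: [494.1, 252.2, 206.9]
eef_rot: [-3.141, -0.0, 2.811]
wrist_force: [-0.5, 0.1, -0.5]
finger_gap: 0.1
finger_force: 0.0
```

Emit:
step_arm(series=[0,0,-1,0,1,0,0,-1,0,1,0,0,-1,0,1,0,0,0,0,1])

```text
clock: 6.15
eef_pos: [494.1, 252.2, 203.9]
eef_rot: [-3.142, -0.0, 2.811]
wrist_force: [-0.7, -1.1, 0.1]
finger_gap: 0.3
finger_force: 0.3
```

Emit:
step_arm(series=[0,0,-1,0,1,0,0,-1,0,1,0,0,0,0,1])

```text
clock: 6.52
eef_pos: [494.1, 252.2, 201.8]
eef_rot: [-3.142, -0.0, 2.811]
wrist_force: [0.3, -0.7, -0.7]
finger_gap: 0.4
finger_force: 0.2
```

Run:
```python
from h import *
p,d,i=snap('scene','scene2')
cv2.imwrite('pics/s2.png',cv2.resize(p[100:330,420:580],None,fx=2.5,fy=2.5))
W=world(d,i).reshape(-1,3)
s=(W[:,:2]-[504.3,315])@np.array([-.148,-.989]);l=(W[:,:2]-[504.3,315])@np.array([.989,-.148])
for a in range(15,140,10):
    m=(s>a)&(s<a+10)&(abs(l)<9)&(W[:,2]>130)&(W[:,2]<230)
    if m.any():print(a,m.sum(),W[m].mean(0).round(1),W[m,2].min().round(),W[m,2].max().round(),l[m].mean().round(1))
```

```text
15 29 [503.1 295.2 182.5] 176.0 186.0 1.8
25 30 [501.3 285.5 185.1] 179.0 190.0 1.4
35 31 [500.4 275.3 188.4] 184.0 193.0 2.0
45 27 [499.8 265.2 193.9] 184.0 229.0 2.9
55 53 [501.8 254.  209.5] 186.0 230.0 6.5
65 71 [499.9 244.6 211. ] 189.0 229.0 6.1
75 35 [494.6 236.1 201.9] 193.0 225.0 2.0
85 30 [492.1 226.  201.7] 196.0 206.0 1.1
95 31 [490.7 216.  204.7] 199.0 209.0 1.2
105 31 [489.3 205.8 207.8] 202.0 213.0 1.4
115 57 [488.3 195.8 218.6] 202.0 230.0 1.8
125 18 [486.5 189.4 214.7] 205.0 224.0 1.0
```

View pics/s2.png

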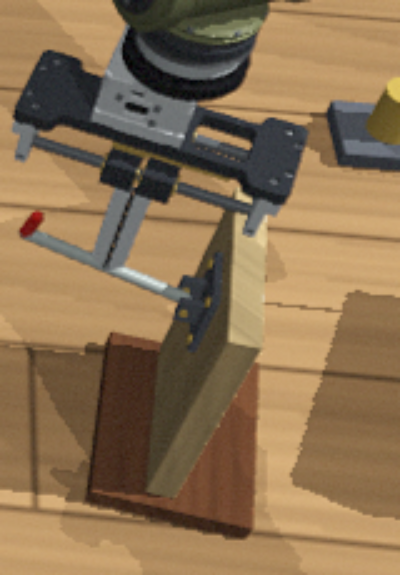

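Emit:
step_arm(series=[0,0,-2,0,1,0,0,-2,0,1,0,0,-2,0,1,0,0,-2,0,1,0,0,0,0,1])

```text
clock: 7.2
eef_pos: [494.1, 252.2, 193.7]
eef_rot: [-3.141, -0.0, 2.811]
wrist_force: [-0.2, -0.6, -0.1]
finger_gap: 0.6
finger_force: 0.0
```

```bash
cat >> h.py <<'E'
def bar(f):
    p,d,i=snap('scene',f)
    W=world(d,i).reshape(-1,3)
    s=(W[:,:2]-[504.3,315])@np.array([-.148,-.989]);l=(W[:,:2]-[504.3,315])@np.array([.989,-.148])
    for a in (25,35,55,65,85,95,105):
        m=(s>a)&(s<a+10)&(abs(l)<9)&(W[:,2]>130)&(W[:,2]<230)
        if m.any():print(a,m.sum(),W[m].mean(0).round(1),W[m,2].min().round(),W[m,2].max().round(),l[m].mean().round(1))
    return p
E
python3 - <<'E'
from h import *
bar('scene3')
E
```

```text
25 29 [501.3 285.3 181.4] 177.0 185.0 1.4
35 31 [499.6 275.3 182.9] 178.0 188.0 1.2
55 52 [501.7 253.2 207.4] 179.0 230.0 6.6
65 91 [499.8 244.4 207.6] 183.0 230.0 6.0
85 30 [492.1 225.9 190.3] 185.0 194.0 1.1
95 28 [490.9 216.  192.1] 188.0 196.0 1.4
105 30 [489.  206.2 193.9] 187.0 198.0 1.0
```

Emit:
step_arm(series=[0,0,-2,0,1,0,0,-2,0,1,0,0,-2,0,1,0,0,-1,0,1,0,0,-1,0,1,0,0,-1,0,1,0,0,0,0,1])

```text
clock: 8.12
eef_pos: [494.1, 252.2, 184.9]
eef_rot: [-3.142, -0.0, 2.811]
wrist_force: [-0.3, 0.2, -0.3]
finger_gap: 0.4
finger_force: 0.0
```

Run:
```python
from h import *
p=bar('scene4')
cv2.imwrite('pics/s4.png',cv2.resize(p[150:270,440:540],None,fx=4,fy=4))
```

```text
25 31 [501.4 285.1 177.3] 171.0 182.0 1.6
35 30 [499.9 275.  177.9] 172.0 181.0 1.5
55 71 [502.2 253.5 204.6] 174.0 230.0 7.1
65 108 [500.4 244.6 204.9] 176.0 230.0 6.6
85 30 [492.1 226.1 178.3] 174.0 181.0 1.0
95 31 [490.6 215.8 178.7] 171.0 182.0 1.1
105 29 [488.9 205.9 178.5] 173.0 182.0 0.9
```

View pics/s4.png

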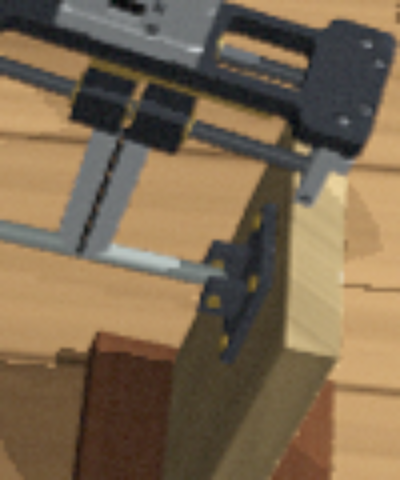

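Emit:
step_arm(series=[0,0,-1,0,1,0,0,0,0,1,0,0,10,0,1,0,0,20,0,1,0,0,20,0,1,0,0,20,0,1,0,0,20,0,1,0,0,20,0,1,0,0,0,0,1])

```text
clock: 9.3
eef_pos: [494.5, 252.4, 295.7]
eef_rot: [3.139, 0.002, 2.811]
wrist_force: [0.4, -0.6, -0.0]
finger_gap: 0.2
finger_force: 0.0
```

Run:
```python
from h import *
p=bar('scene5')
cv2.imwrite('pics/s5.png',cv2.resize(p[80:320,400:580],None,fx=2.2,fy=2.2))
```

```text
25 29 [501.  285.3 176.6] 169.0 180.0 1.1
35 30 [499.9 275.4 177.2] 171.0 182.0 1.5
55 31 [496.5 255.3 176.9] 169.0 181.0 1.1
65 29 [495.3 245.4 177. ] 170.0 181.0 1.4
85 30 [492.1 225.8 177.4] 172.0 181.0 1.1
95 29 [490.8 215.7 176.9] 172.0 181.0 1.3
105 28 [489.  206.  177.3] 173.0 180.0 1.0
```

View pics/s5.png

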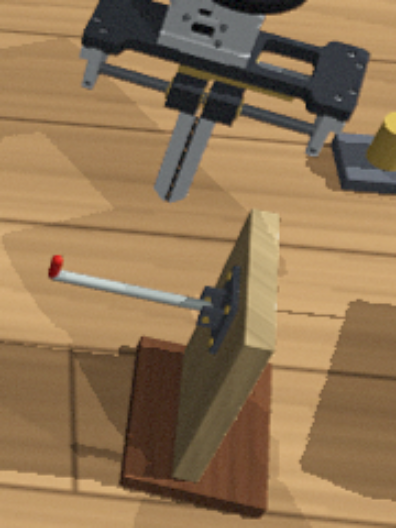

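Emit:
step_arm(series=[4,-31,0,-0.035,1,4,-31,0,-0.035,1,4,-31,0,0,0.5,4,-31,0,0,0.3,4,-31,0,0,0.3,4,-31,0,0,0.3,4,-31,0,0,0.3,4,-31,0,0,0.3,4,-31,0,0,0.3,4,-31,0,0,0.3,3,-34,0,0,0.3,0,0,-20,0,0.3,0,0,-20,0,0.3,0,0,-20,0,0.3,0,0,0,0,0.3])

```text
clock: 11.22
eef_pos: [536.4, -91.6, 232.1]
eef_rot: [-3.141, -0.004, 2.741]
wrist_force: [-0.7, -0.0, 0.3]
finger_gap: 65.6
finger_force: 0.0
```

Run:
```python
from h import *
for n in('scene5',):
    p,d,i=load(n);W=world(d,i).reshape(-1,3)
    m=(np.hypot(W[:,0]-494.5,W[:,1]-252.4)<25)&(W[:,2]>215)&(W[:,2]<330);print('tip',np.sort(W[m,2])[:5].round())
print(manip.read_state()['eef_pos'].round(1))
p,d,i=snap('scene','scene6');W=world(d,i).reshape(-1,3)
n=np.hypot(W[:,0]-537,W[:,1]+92)<14;q=W[n&(W[:,2]>150)&(W[:,2]<175)];print(q.mean(0))
n=np.hypot(W[:,0]-537,W[:,1]+92)<50;q=W[n&(W[:,2]>178)&(W[:,2]<260)];print('fing',q.min(0),q.max(0))
cv2.imwrite('pics/s6.png',cv2.resize(p[100:300,190:370],None,fx=2.8,fy=2.8))
```

```text
tip [291. 291. 292. 292. 292.]
[536.4 -91.6 232.1]
[539.82766328 -90.6488125  158.88853537]
fing [ 515.47348717 -135.11238714  227.45634529] [564.19165514 -45.090431   259.9008579 ]
```

View pics/s6.png

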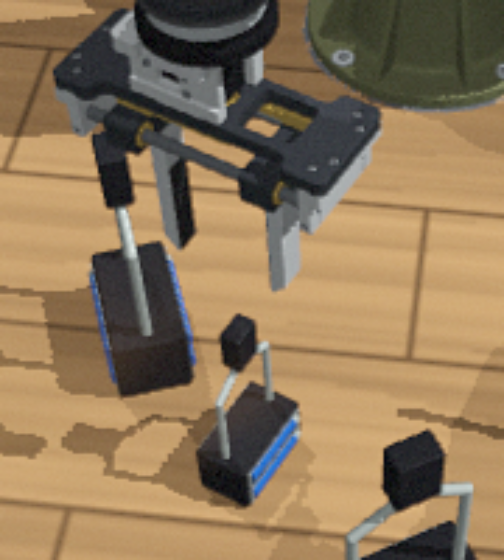

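Both the bar contact and the depth image put the real fingertips only about 5 mm below the reported TCP, not 25. I will use the measured offset. The crop shows the fingers straddling B's grip block at (238,345). Now I descend and grasp.

Emit:
step_arm(series=[1,0,-16,0,0.3,0,0,-16,0,0.3,0,0,-16,0,0.3,0,0,-16,0,0.3,0,0,-16,0,0.3,0,0,-15,0,0.3,0,0,0,0,0.3,0,0,0,0,1,0,0,0,0,1,0,0,0,0,1,0,0,0,0,1,0,0,0,0,1,0,0,0,0,1], squeeze=30)

```text
clock: 12.9
eef_pos: [538.1, -91.9, 138.9]
eef_rot: [-3.141, -0.0, 2.741]
wrist_force: [0.4, -0.5, -0.3]
finger_gap: 15.8
finger_force: 30.0
```

Emit:
step_arm(series=[0,0,6,0,1,0,0,14,0,1,0,0,20,0,1,0,0,20,0,1,0,0,20,0,1,0,0,16,0,1,0,0,8,0,1,-4,12,0,0,1,-6,20,0,0.03,1,-6,20,0,0.03,1,-6,20,0,0.03,1,-6,20,0,0.03,1,-6,20,0,0.03,1,-6,20,0,0.03,1,-6,20,0,0.03,1,-6,20,0,0.03,1,-6,20,0,0.013,1,-6,20,0,0,1,-6,22,0,0,1,0,0,0,0,1])

```text
clock: 15.4
eef_pos: [467.3, 143.8, 243.0]
eef_rot: [3.141, 0.0, 2.997]
wrist_force: [0.0, -0.1, -3.1]
finger_gap: 15.8
finger_force: 30.0
```

Run:
```python
from h import *
p=bar('scene7');_,d,i=load('scene7');W=world(d,i).reshape(-1,3)
s=(W[:,:2]-[504.3,315])@np.array([-.148,-.989]);l=(W[:,:2]-[504.3,315])@np.array([.989,-.148])
r=(s>150)&(s<240)&(abs(l)<60)
for lo,hi in((90,130),(130,146),(146,160),(160,200),(205,225)):
    m=r&(W[:,2]>lo)&(W[:,2]<hi); 
    if m.any(): print(lo,m.sum(),'s',s[m].min().round(),s[m].max().round(),'l',l[m].min().round(),l[m].max().round())
m=r&(W[:,2]>60)&(W[:,2]<154);print(cv2.minAreaRect(W[m][:,:2].astype(np.float32)),W[m,2].min(),W[m,2].max())
m=(s>112)&(s<140)&(abs(l)<15)&(W[:,2]>150);print('stub',W[m,2].max(),l[m].min(),l[m].max(),s[m].max())
cv2.imwrite('pics/s7.png',cv2.resize(p[80:320,340:560],None,fx=2.5,fy=2.5))
```

```text
25 31 [501.2 285.2 176.8] 170.0 181.0 1.3
35 30 [499.6 275.1 176.8] 171.0 180.0 1.3
55 29 [496.7 255.6 176.7] 172.0 180.0 1.3
65 31 [494.8 245.7 176.7] 169.0 181.0 0.8
85 30 [491.9 225.6 177. ] 171.0 182.0 1.0
95 26 [490.5 215.7 176.8] 172.0 179.0 1.0
105 29 [489.1 206.1 177.2] 171.0 180.0 1.1
90 191 s 150.0 199.0 l 5.0 29.0
130 192 s 150.0 199.0 l -52.0 30.0
146 594 s 151.0 196.0 l -51.0 30.0
160 48 s 170.0 176.0 l 16.0 23.0
205 48 s 170.0 176.0 l -0.0 21.0
((467.3320617675781, 144.04495239257812), (48.63920211791992, 82.22317504882812), 81.64956665039062) 101.83599240262322 153.14209492896873
stub 547.707025076181 -14.870272960644538 14.980577791089132 139.9984094504472
```

View pics/s7.png

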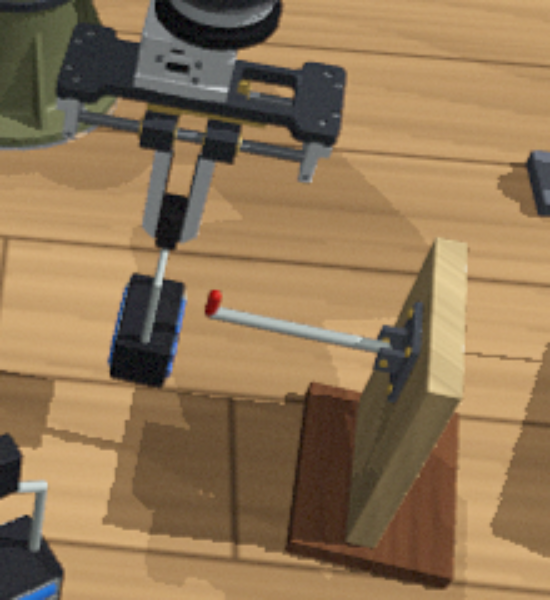

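The crop shows the bail plane square to the bar, with the red tip at (213,300) ahead of it. I shift sideways 10 mm, then thread the window over the bar.

Emit:
step_arm(series=[5,-1,0,0,1,5,-1,0,0,1,0,0,0,0,1,1.5,10,0,0,1,1.5,10,0,0,1,1.5,10,0,0,1,1.5,10,0,0,1,1.5,10,0,0,1,1.5,10,0,0,1,1.5,10,0,0,1,1.5,10,0,0,1,1.5,10,0,0,1,1.5,10,0,0,1,0.5,5,0,0,1,0,0,0,0,1])

```text
clock: 17.32
eef_pos: [493.6, 245.4, 242.8]
eef_rot: [-3.141, -0.0, 2.994]
wrist_force: [0.4, 0.3, -1.9]
finger_gap: 15.8
finger_force: 30.0
```

Emit:
step_arm(series=[0,0,-10,0,1,0,0,-10,0,1,0,0,-10,0,1,0,0,-8,0,1,0,0,-4,0,1,0,0,-2,0,1,0,0,-1,0,1,0,0,-1,0,1,0,0,0,0,1])

```text
clock: 18.45
eef_pos: [493.7, 245.2, 197.0]
eef_rot: [3.142, 0.0, 2.994]
wrist_force: [0.2, 0.8, -3.4]
finger_gap: 15.5
finger_force: 30.0
```

Run:
```python
from h import *
p=bar('scene8');print(manip.read_state()['wrist_force'])
cv2.imwrite('pics/s8.png',cv2.resize(p[80:320,380:560],None,fx=2.5,fy=2.5))
```

```text
25 31 [501.2 285.2 176.9] 169.0 180.0 1.3
35 29 [500.2 275.1 177.4] 171.0 182.0 1.8
55 74 [499.2 255.1 203.8] 172.0 230.0 3.8
65 49 [494.9 245.4 212. ] 174.0 223.0 1.0
85 52 [493.5 226.2 195.5] 171.0 230.0 2.4
95 29 [490.8 215.7 176.9] 170.0 181.0 1.3
105 28 [489.1 206.  177.4] 173.0 182.0 1.1
[ 0.33440594 -0.00446471 -1.87446738]
```

View pics/s8.png

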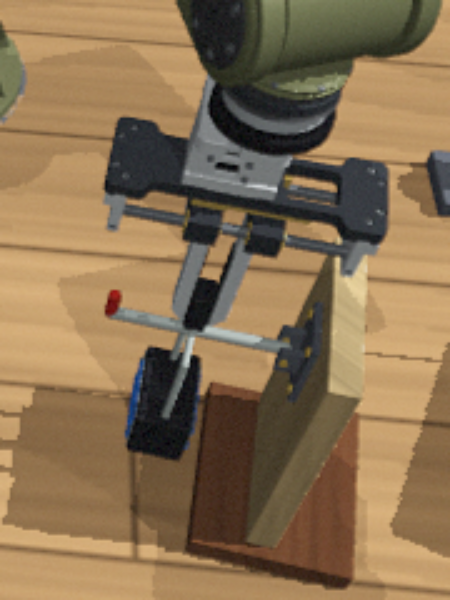

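The crop shows the bar through the bail at (195,325). I lower it slowly until the weight comes off.

Emit:
step_arm(series=[0,0,-1,0,1,0,0,-0.5,0,1,0,0,0,0,1,0,0,0,0,1])

```text
clock: 19.0
eef_pos: [493.6, 245.2, 195.4]
eef_rot: [-3.142, -0.0, 2.994]
wrist_force: [0.1, 0.1, -2.6]
finger_gap: 15.7
finger_force: 30.0
```

Run:
```python
from h import *
f=[]
for k in range(4):
    manip.camera('top');f.append(manip.read_state()['wrist_force'])
print(np.mean(f,0))
```

```text
[-0.40114985 -0.09831169 -2.92076519]
```

Emit:
step_arm(series=[0,0,-0.5,0,1,0,0,-0.5,0,1,0,0,-0.5,0,1,0,0,0,0,1,0,0,0,0,1])

```text
clock: 19.82
eef_pos: [493.8, 245.2, 194.7]
eef_rot: [3.141, 0.001, 2.994]
wrist_force: [-1.2, -1.4, 5.9]
finger_gap: 15.9
finger_force: 30.0
```

Run:
```python
from h import *
f=[]
for k in range(4):
    manip.camera('top');f.append(manip.read_state()['wrist_force'])
print(np.mean(f,0))
```

```text
[-1.37382459 -1.31139561  5.18905091]
```

Emit:
step_arm(series=[0,0,0.5,0,1,0,0,0,0,0.82,0,0,0,0,0.79,0,0,0,0,0.75,0,0,0,0,0.7,0,0,0,0,0.63,0,0,0,0,0.6,0,0,0,0,0.6,0,0,0,0,0.6])

```text
clock: 21.15
eef_pos: [493.6, 245.2, 194.5]
eef_rot: [3.142, 0.0, 2.994]
wrist_force: [-0.2, 0.6, -0.5]
finger_gap: 37.4
finger_force: 0.0
```

Emit:
step_arm(series=[0,0,3,0,0.6,0,0,5,0,0.6,0,0,8,0,0.6,0,0,10,0,0.6,0,0,15,0,0.6,0,0,20,0,0.6,0,0,20,0,0.6,0,0,20,0,0.6,0,0,20,0,0.6,0,0,0,0,0.6,0,0,0,0,0.6,0,0,0,0,0.6,0,0,0,0,0.6,0,0,0,0,0.6,0,0,0,0,0.6,0,0,0,0,0.6])

```text
clock: 23.15
eef_pos: [493.6, 245.2, 315.4]
eef_rot: [-3.142, -0.0, 2.994]
wrist_force: [0.3, 0.8, 0.0]
finger_gap: 37.9
finger_force: 0.0
```

Run:
```python
from h import *
p=bar('scene9');_,d,i=load('scene9');W=world(d,i).reshape(-1,3)
s=(W[:,:2]-[504.3,315])@np.array([-.148,-.989]);l=(W[:,:2]-[504.3,315])@np.array([.989,-.148])
for k in range(2):
    m=(s>20)&(s<120)&(abs(l)<25)&(W[:,2]>200)&(W[:,2]<228);print('grip',s[m].mean(),l[m].mean(),W[m,2].max())
    m=(s>25)&(s<120)&(abs(l)<50)&(W[:,2]>85)&(W[:,2]<112);print('block top',W[m].mean(0),np.ptp(s[m]),cv2.minAreaRect(W[m][:,:2].astype(np.float32)))
    if k==0:
        for _ in range(6):manip.camera('top')
        p,d,i=snap('scene','scene10');W=world(d,i).reshape(-1,3)
        s=(W[:,:2]-[504.3,315])@np.array([-.148,-.989]);l=(W[:,:2]-[504.3,315])@np.array([.989,-.148])
q=W[(np.hypot(W[:,0]-534,W[:,1]+333)<60)&(W[:,2]>155)&(W[:,2]<172)];print('Y',q.mean(0))
cv2.imwrite('pics/s10.png',cv2.resize(p[60:320,380:560],None,fx=2.2,fy=2.2))
```

```text
25 30 [500.6 285.2 176. ] 170.0 181.0 0.8
35 30 [499.6 275.1 177.1] 173.0 180.0 1.2
55 33 [496.2 254.9 194.7] 170.0 219.0 0.9
65 48 [493.4 245.8 213.2] 171.0 219.0 -0.6
85 30 [491.9 225.9 177.1] 170.0 180.0 0.9
95 29 [490.8 215.7 176.9] 173.0 181.0 1.3
105 28 [489.2 205.9 177. ] 171.0 182.0 1.3
grip 69.99175521912314 4.698975936703184 219.56134286428062
block top [498.30960708 243.99569312  99.19685791] 50.803030831532844 ((492.6290588378906, 246.84414672851562), (50.844661712646484, 79.07239532470703), 80.97636413574219)
grip 69.95208243702675 4.89756799674881 219.71499551766863
block top [498.13280434 244.01731973  99.10098682] 50.63503244165689 ((492.3796081542969, 246.40077209472656), (50.45246124267578, 80.72665405273438), 80.95075988769531)
Y [ 535.8326441  -332.46396321  160.36009856]
```

View pics/s10.png

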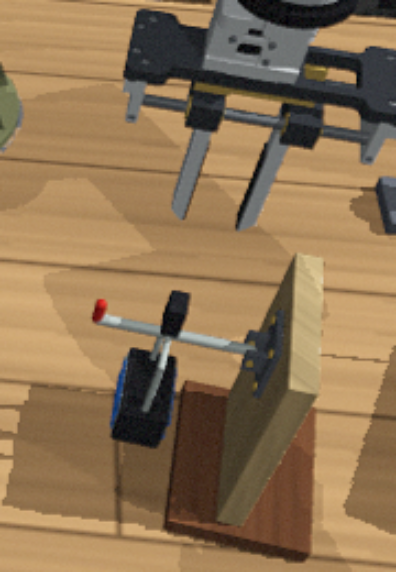

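The holder hangs on the bar by its bail at (165,345), still and 70 mm out. The gripper is clear and the yellow holder has not moved. I hand in now.

```bash
python3 -c "from cell import manip;print(manip.sign_off())"
```

```text
the job is handed in; nothing more can be done
None
```

The job is handed in (the verdict wasn't returned): in the last images the hook arm is level, the black holder hangs still on it by its bail 70 mm out from the hinge, the gripper is clear, and the yellow holder has not moved.

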